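Show the wear band of a plug gauge

ROBOT

A 6-joint arm with a two-finger parallel gripper is mounted at the origin on a cart in front of the work surface, level with it; the furniture and walls round the work are solid. World frame = base frame: x ahead of the robot, y to its left, z up, the work surface at z = 0. Lengths are in m, angles in rad, forces in N, time in s.
With the tool pointing down it reaches from about 0.4 to 0.825 m from the base axis. Payload 7 kg.
Tool frame: the origin (TCP) lies at the very end of the fingers, on their centre line; the grasp point (between the pads) lies 19 mm behind it; z points along the fingers, y is the line along which they close (so a half turn about z gives the same grasp; the last joint's range is limited). The gripper opens to 88 mm and grips with 3 to 60 N. Pads are 19 mm wide; open, the fingers measure 130 mm over their backs; the gripper's body (78 mm by 193 mm) begins 47 mm behind the grasp point.
Start: joints at [1.539, 0.359, 0.012, 0, -1.224, -0.288], TCP at [0.212, 0.641, 0.227] pointing down, gripper open.
Joint ranges: [-3.07, 3.07], [-1.43, 2.12], [-1.02, 1.25], [-3.03, 1.67], [-3.05, -0], [-3.03, 3.03]. Speed limits (rad/s): [2.39, 2.39, 3.01, 3.14, 3.14, 3.14].

INTERFACE

Orientations are given as [roll, pitch, yaw] about the fixed x, y, z axes, in that order (R = Rz(yaw) Ry(pitch) Rx(roll)).
In Python, from station import arm gives the robot as it stands. The module is installed in compiled form; this text tells all that it offers.
- The arm moves only by the shell command python3 -m crank 'ROWS' [FORCE]. ROWS is JSON, a list of rows, each an object of numbers: "dx", "dy", "dz": the shift along the world's x, y, z in m; "twist": the turn about the world's z in degrees; "grip": the opening, from -1 (shut) to 1 (fully open). A call has exactly 5 rows; each row is the pose to reach, as a shift and turn from the pose commanded when the call began; what a row does not reach only later rows make up. A row lasts 1/12 s, in which the tool goes at most 41.7 mm and 7.16 degrees, less where a joint would pass 70% of its speed; a pose out of reach is approached as far as the arm can. A call with a gripper value outside its range is refused whole. The fingers move at their own pace and stop on an object; FORCE is the grip in N (left out, the last holds). Time passes only in rows, so rows that repeat a pose let the fingers close, or fill a call up. It gives the time, the measured TCP pose, the force, the opening and the grip force at its end, in the units of the state.
- arm.get_state(): the state, without advancing time (a new reading comes with each control period).
- arm.grab_frame(name): name is "side" or "top" or "wrist"; returns the picture (420x560x3 uint8, red, green, blue); there is no depth.
- arm.get_calibration(name): a dict with "fx", "fy", "cx", "cy" (pixels), "cam_to_world" (4x4, takes a point from camera to world coordinates); the wrist camera has in their place "tool_from_camera" (4x4, takes a point from camera to tool coordinates, whose origin is the TCP and whose axes are the flange's). Camera axes: x right, y down, z forward; pixel columns grow to the right and rows downward; lengths in m; the calibration is good to about 2 mm. A picture is of the moment at which its call begins: read the wrist's pose just before it. get_calibration takes no time and is no camera call.
- arm.job_done(): hands the job in; it is judged then, once.
The state is a dict: "t": time; "q": joint angles; "qd": joint speeds; "joint_efforts": joint torques, N m; "eef_pos": TCP position; "ee_rot": TCP orientation; "force": force on the tool from outside, world axes, zero at the start; "moment": the same for the moment, N m; "width": finger opening in m; "gripper_force": force on a finger pad.
Only numpy, scipy, OpenCV 4.12 (cv2) and the standard library are available. Lean on these libraries where they do the work, as an engineer would, in place of code of your own. Each camera call takes 0.05 s, during which the arm holds its last target. There are 200 camera calls.

TASK

Stand the bored brass bush, with its plug gauge still fully home in it, centred on the narrow raised pedestal and let go of it. Then take the plug gauge by its ribbed grip and draw it straight up, without lifting the bush, until the whole red wear band shows above the rim while the rod's tip stays in the bore, and finish holding it still there for inspection. Leave the dial gauge and the black tape alone.

Things in the scene. Friction and masses are not known exactly. Their poses are not given: they have to be found in the camera images.
- pedestal_top (a point): green-footed steel pedestal, fixed to the bench: foot 90 mm diameter and 14 mm high, round flat steel table 52 mm diameter on a neck, 50 mm above the bench. This point is the centre of the table's upper face; z up.
- bush: loose upright brass-coloured bush, about 0.65 kg: flange 60 mm diameter and 10 mm high, above it a round tube 44 mm diameter, 75 mm high in all. It starts standing on the bench. Origin at the centre of its underside, z along its axis, up. In its top is a bore 17 mm wide and 65 mm deep, closed below.
- bush_grip (a point): point on the bush's axis, 60 mm above its underside and 15 mm below its rim: where to grip the 44 mm tube. The plug's grip stands up 30 mm above the rim meanwhile, 45 mm above this point, and needs room between the fingers.
- bush_mouth (a point): centre of the mouth of the bore, level with the rim, 75 mm above the bush's underside; z up along the bore.
- plug: loose steel plug gauge, about 0.15 kg, 93 mm long, standing in the bush's bore: rod 16 mm diameter and 63 mm long, above it a dark-ribbed round grip 22 mm diameter and 30 mm high whose shoulder rests on the rim when it is fully home. Origin at the rod's lower tip, z along the rod towards the grip.
- plug_grip (a point): centre of the plug's ribbed grip, 78 mm above the rod's tip; 15 mm above the bush's rim when fully home.
- plug_band (a point): centre of the lower edge of the red wear band on the rod (band 12 mm high, from 20 to 32 mm above the tip). With the plug home it is 43 mm below the mouth of the bore, out of sight; at a draw of 43 mm it is level with the rim, at 63 mm the tip leaves the bore.
- dial_gauge: bystander: round dial gauge lying on the bench, 58x117x18 mm; origin at the centre of its underside
- black_tape: bystander: roll of black tape lying flat, 59 mm diameter, 19 mm high; origin at the centre of its underside
Not all that is in view belongs to the job. What is shaped like the bush but purple is not meant. What is shaped like the plug but green is not meant.

How it is judged:
On the way:
1. the bush stands centred on the pedestal, released, with the plug fully home (horizontal distance between bush and pedestal_top below 0.01 m and z of bush in the frame of pedestal_top below 0.003 m and angle between bush's own z axis and vertical below 0.06 rad and contact force between bush and pedestal above 2 N and contact force between the fingers and bush below 0.2 N and z of plug_band in the frame of bush_mouth below -0.039 m), for 0.2 s.
At the end, for the whole second after the job is handed in: Fingers hold the plug still (<10 mm/s), red band's lower edge -1 to 17 mm above the rim, rod within 0.10 rad and 4 mm of the bore axis; the bush, untouched by the fingers, rests on the pedestal within 12 mm of its centre and 3 mm of its table, upright within 0.06 rad (z of plug_band in the frame of bush_mouth between -0.001 and 0.017 m and angle between the z axis of plug and the z axis of bush, either way round below 0.1 rad and horizontal distance between plug and bush_mouth below 0.004 m and linear speed of plug below 0.01 m/s and contact force between the fingers and plug above 1 N and contact force between the fingers and bush below 0.2 N and contact force between bush and pedestal above 2 N and horizontal distance between bush and pedestal_top below 0.012 m and z of bush in the frame of pedestal_top below 0.003 m and angle between bush's own z axis and vertical below 0.06 rad); the arm keeps its last pose, push and grip.
It fails at once if the plug is drawn more than 12 mm while the bush is not standing on the pedestal (too early, or the plug jams and lifts the bush by over 5 mm) (z of plug_band in the frame of bush_mouth above -0.031 m and (z of bush in the frame of pedestal_top above 0.005 m or horizontal distance between bush and pedestal_top above 0.02 m)).
It fails at once if the plug comes right out of the bore (z of plug_band in the frame of bush_mouth above 0.021 m).
It fails at once if the bush is tipped over (angle between bush's own z axis and vertical above 0.6 rad).
It fails at once if the dial gauge or the black tape is moved by more than 30 mm (distance of any of dial_gauge, black_tape from where it was at the start of the episode above 0.03 m).
It also fails if it takes over 58 s, if anything falls off the work surface, if the arm or the gripper's body presses on something with over 40 N, if the wrist force passes 120 N, or if a joint passes its speed limit or range.

## Working session

There is one attempt and no reset: what is moved stays moved. The work goes in short steps, Python scripts to look and compute and a shell command to move; the robot and the scene stay as the last step left them, time stands still between calls to the robot, and variables do not carry over. Pictures are saved under pics/ and viewed, at most 10 in all, crops included, and the job is handed in when it is done.

```bash
mkdir -p pics
python3 - <<'E'
from station import arm
import cv2,numpy as np
s=arm.get_state();print({k:np.round(v,3).tolist() for k,v in s.items()})
for n in("side","top"):
    f=arm.grab_frame(n);cv2.imwrite(f"pics/{n}0.png",f[:,:,::-1])
    c=arm.get_calibration(n);print(n,{k:np.round(v,3).tolist() for k,v in c.items()})
print(arm.get_calibration("wrist"))
E
```

```text
{'t': 0.0, 'q': [1.539, 0.359, 0.011, -0.0, -1.224, -0.288], 'qd': [-0.0, 0.001, 0.002, -0.0, -0.0, 0.001], 'joint_efforts': [0.0, -58.271, 29.307, 6.997, 0.007, -0.0], 'eef_pos': [0.212, 0.64, 0.226], 'ee_rot': [3.14, -0.0, -0.32], 'force': [-0.718, 0.287, 0.629], 'moment': [-0.011, 0.052, -0.038], 'gripper_force': 0.0, 'width': 0.087}
side {'fx': 399.042, 'fy': 399.042, 'cx': 279.403, 'cy': 210.624, 'cam_to_world': [[-0.964, -0.111, 0.241, 0.246], [-0.265, 0.434, -0.861, 0.66], [-0.009, -0.894, -0.447, 0.525], [0.0, 0.0, 0.0, 1.0]]}
top {'fx': 504.849, 'fy': 504.849, 'cx': 281.631, 'cy': 213.499, 'cam_to_world': [[-0.016, -0.985, 0.17, 0.323], [-1.0, 0.015, -0.004, -0.195], [0.002, -0.17, -0.985, 1.185], [0.0, 0.0, 0.0, 1.0]]}
{'fx': 330.4663543297066, 'fy': 330.4663543297066, 'cx': 274.611960275773, 'cy': 218.6125596914089, 'tool_from_camera': array([[ 1.32857973e-03, -9.53444955e-01, -3.01564176e-01,
         8.27107000e-02],
       [ 9.99998869e-01,  1.05416274e-03,  1.07271389e-03,
         1.24367386e-03],
       [-7.04875932e-04, -3.01565260e-01,  9.53445278e-01,
        -1.57957290e-01],
       [ 0.00000000e+00,  0.00000000e+00,  0.00000000e+00,
         1.00000000e+00]])}
```

View pics/side0.png

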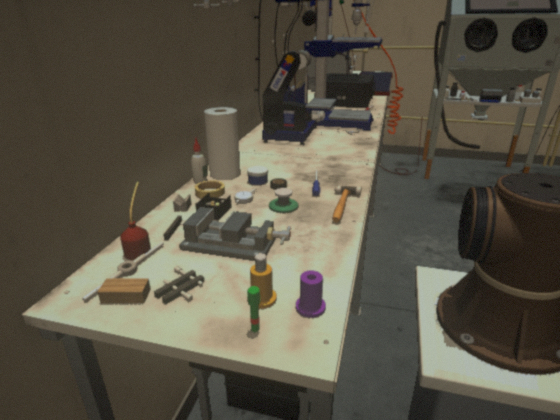

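View pics/top0.png

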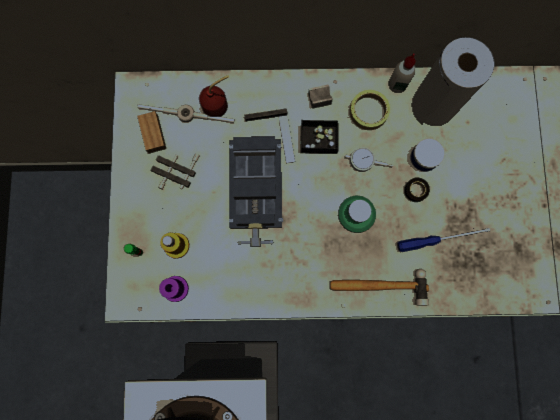

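The side view shows the brass bush and plug at about (262,285), with the purple bush to the right and the green plug in front of it. In the top view the bush is at about (175,245), the pedestal at (358,212), the dial gauge at (362,160) and the black tape at (417,189). The vise, at (255,185), lies between the bush and the pedestal.

```bash
cat > h.py <<'E'
from station import arm
import cv2,numpy as np
def ray(c,M,u,v):
    d=np.array([(u-c["cx"])/c["fx"],(v-c["cy"])/c["fy"],1.]);return M[:3,3],M[:3,:3]@d
def plane(c,M,u,v,z):
    o,d=ray(c,M,u,v);return o+d*(z-o[2])/d[2]
def blobs(f,lo,hi,mn=30):
    h=cv2.cvtColor(f,cv2.COLOR_RGB2HSV);m=cv2.inRange(h,lo,hi)
    n,_,st,ce=cv2.connectedComponentsWithStats(m)
    return m,[(st[i].tolist(),ce[i].round(1)) for i in range(1,n) if st[i,4]>=mn]
E
python3 - <<'E'
from h import *
f=cv2.imread("pics/top0.png")[:,:,::-1].copy()
c=arm.get_calibration("top");M=c["cam_to_world"]
def box(n,lo,hi,z,roi):
    x0,y0,x1,y1=roi
    m,b=blobs(f[y0:y1,x0:x1],lo,hi,8)
    for st,ce in b:
        u,v=st[0]+x0+(st[2]-1)/2,st[1]+y0+(st[3]-1)/2
        print(n,st[2:],(u,v),plane(c,M,u,v,z).round(3), "diam mm",round(st[2]/c["fx"]*(1.185-z)*1000))
box("gold",(18,120,80),(32,255,255),0.01,(155,225,195,265))
box("plugtop",(0,0,100),(179,90,255),0.105,(160,230,190,262))
box("ped foot",(45,90,40),(90,255,255),0.014,(330,185,385,240))
box("ped top",(0,0,100),(179,90,255),0.05,(343,197,374,228))
box("purple",(135,80,50),(165,255,255),0.01,(150,270,200,305))
box("green",(45,90,30),(85,255,255),0.09,(115,235,150,265))
r=np.hstack([cv2.resize(f[220:310,110:200],(540,540),interpolation=cv2.INTER_CUBIC)])
p=cv2.resize(f[185:240,330:385],(250,540))
cv2.imwrite("pics/c1.png",np.hstack([r,p])[:,:,::-1])
E
```

```text
gold [28, 25, 324] (174.5, 245.0) [0.455 0.051 0.01 ] diam mm 65
plugtop [30, 13, 145] (174.5, 236.0) [0.464 0.031 0.105] diam mm 64
plugtop [10, 9, 68] (166.5, 240.0) [0.456 0.048 0.105] diam mm 21
plugtop [30, 19, 218] (174.5, 252.0) [0.43  0.03  0.105] diam mm 64
ped foot [37, 36, 594] (357.0, 213.5) [ 0.523 -0.378  0.014] diam mm 86
ped top [6, 4, 12] (345.5, 198.5) [ 0.552 -0.348  0.05 ] diam mm 13
ped top [9, 8, 32] (369.0, 200.5) [ 0.546 -0.401  0.05 ] diam mm 20
ped top [23, 22, 395] (360.0, 210.5) [ 0.524 -0.38   0.05 ] diam mm 52
purple [30, 26, 442] (173.5, 288.5) [0.355 0.051 0.01 ] diam mm 70
green [13, 11, 104] (130.0, 249.0) [0.439 0.13  0.09 ] diam mm 28
```

View pics/c1.png

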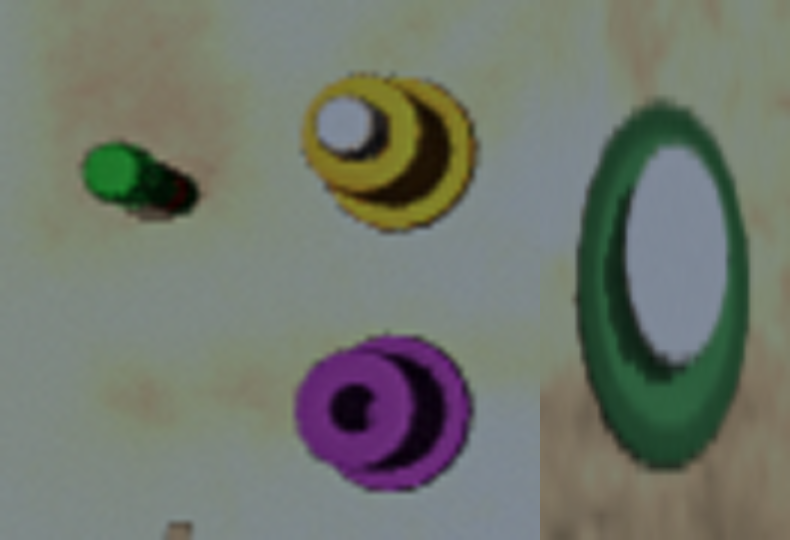

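```bash
python3 -m crank '[{"dx":0.012,"dy":-0.03,"dz":0.01,"twist":-1.4,"grip":1},{"dx":0.024,"dy":-0.06,"dz":0.01,"twist":-2.8,"grip":1},{"dx":0.037,"dy":-0.09,"dz":0.01,"twist":-4.2,"grip":1},{"dx":0.049,"dy":-0.12,"dz":0.01,"twist":-5.6,"grip":1},{"dx":0.061,"dy":-0.148,"dz":0.01,"twist":-7,"grip":1}]' 30
python3 -m crank '[{"dx":0.012,"dy":-0.03,"dz":0,"twist":-1.4,"grip":1},{"dx":0.024,"dy":-0.06,"dz":0,"twist":-2.8,"grip":1},{"dx":0.037,"dy":-0.09,"dz":0,"twist":-4.2,"grip":1},{"dx":0.049,"dy":-0.12,"dz":0,"twist":-5.6,"grip":1},{"dx":0.061,"dy":-0.148,"dz":0,"twist":-7,"grip":1}]'
python3 -m crank '[{"dx":0.012,"dy":-0.03,"dz":0,"twist":-1.4,"grip":1},{"dx":0.024,"dy":-0.06,"dz":0,"twist":-2.8,"grip":1},{"dx":0.037,"dy":-0.09,"dz":0,"twist":-4.2,"grip":1},{"dx":0.049,"dy":-0.12,"dz":0,"twist":-5.6,"grip":1},{"dx":0.061,"dy":-0.148,"dz":0,"twist":-7,"grip":1}]'
python3 -m crank '[{"dx":0.015,"dy":-0.037,"dz":0,"twist":-1.4,"grip":1},{"dx":0.03,"dy":-0.074,"dz":0,"twist":-2.8,"grip":1},{"dx":0.046,"dy":-0.111,"dz":0,"twist":-4.2,"grip":1},{"dx":0.061,"dy":-0.148,"dz":0,"twist":-5.6,"grip":1},{"dx":0.061,"dy":-0.148,"dz":0,"twist":-6,"grip":1}]'
```

```text
t: 0.52
eef_pos: [0.2735, 0.4908, 0.2362]
ee_rot: [3.141, -0.0, -0.443]
force: [0.8, 0.5, 0.1]
width: 0.0876
gripper_force: 0.0
t: 0.93
eef_pos: [0.3343, 0.3428, 0.2364]
ee_rot: [3.141, 0.0, -0.565]
force: [0.3, -0.4, -0.3]
width: 0.0873
gripper_force: 0.0
t: 1.35
eef_pos: [0.3952, 0.195, 0.2365]
ee_rot: [-3.142, 0.0, -0.687]
force: [1.0, 0.6, -0.0]
width: 0.0873
gripper_force: 0.0
t: 1.77
eef_pos: [0.4572, 0.0434, 0.2362]
ee_rot: [3.14, -0.0, -0.798]
force: [0.0, 0.2, -0.5]
width: 0.0877
gripper_force: 0.0
```

```bash
cat >> h.py <<'E'
from scipy.spatial.transform import Rotation as Ro
def wrist(name):
    s=arm.get_state();f=arm.grab_frame("wrist");cv2.imwrite(f"pics/{name}.png",f[:,:,::-1])
    c=arm.get_calibration("wrist");T=np.eye(4);T[:3,:3]=Ro.from_euler("xyz",s["ee_rot"]).as_matrix();T[:3,3]=s["eef_pos"]
    return f,c,T@c["tool_from_camera"],s
E
python3 - <<'E'
from h import *
f,c,M,s=wrist("w1")
print(s["eef_pos"])
m,b=blobs(f,(18,110,50),(34,255,255),100)
for st,ce in b: print(st,ce,plane(c,M,*ce,0.075))
E
```

```text
[0.45716372 0.04340756 0.23622428]
[0, 42, 70, 49, 397] [28.5 64.9] [0.69862913 0.10508195 0.075     ]
[249, 166, 49, 58, 1713] [273.  189.2] [0.46629698 0.03442677 0.075     ]
[85, 293, 31, 57, 875] [ 97.2 320.9] [0.502132   0.28001961 0.075     ]
[433, 292, 32, 58, 900] [451.8 321.1] [0.21694893 0.00223773 0.075     ]
[244, 361, 316, 20, 4610] [416.7 372.2] [0.18933101 0.07389265 0.075     ]
```

View pics/w1.png

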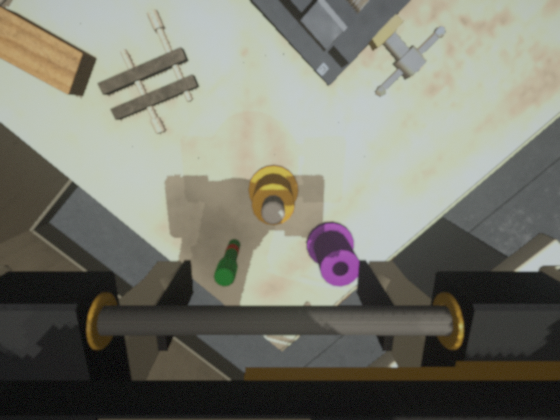

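The bush shows at (273,190) with the plug's grey top at about (273,212). The purple bush is at (335,253) and the green plug at (228,262), and both are clear of the fingers' closing line.

Run:
```python
from h import *
f=cv2.imread("pics/w1.png")[:,:,::-1].copy();s=arm.get_state();c=arm.get_calibration("wrist")
T=np.eye(4);T[:3,:3]=Ro.from_euler("xyz",s["ee_rot"]).as_matrix();T[:3,3]=s["eef_pos"];M=T@c["tool_from_camera"]
m,_=blobs(f[150:240,235:315],(15,90,40),(36,255,255))
ys,xs=np.nonzero(m);ys+=150;xs+=235
# outer flange edge: for rays on z=.01, leftmost/rightmost/top pixels per row above v=190
P=[]
for v in range(ys.min(),193):
    r=xs[ys==v]
    if len(r)>5: P+= [plane(c,M,r.min()-.5,v,.01)[:2],plane(c,M,r.max()+.5,v,.01)[:2]]
P=np.array(P)
A=np.c_[2*P,np.ones(len(P))];x=np.linalg.lstsq(A,(P**2).sum(1),rcond=None)[0]
print("flange centre",x[:2],"r",np.sqrt(x[2]+x[0]**2+x[1]**2))
h=cv2.cvtColor(f,cv2.COLOR_RGB2HSV)
m2=cv2.inRange(h[195:230,258:290],(0,0,60),(179,70,255))
n,_,st,ce=cv2.connectedComponentsWithStats(m2)
for i in range(1,n):
    if st[i,4]>30:
        u,v=st[i,0]+258+(st[i,2]-1)/2,st[i,1]+195+(st[i,3]-1)/2
        print("plugtop",st[i],u,v,plane(c,M,u,v,.105))
print(s["eef_pos"],s["ee_rot"])
```

```text
flange centre [0.4553408  0.04783669] r 0.029541640896775134
plugtop [  4   1  22  28 482] 272.5 209.5 [0.45743723 0.04551312 0.105     ]
plugtop [  0  25  32  10 197] 273.5 224.5 [0.44674021 0.05517798 0.105     ]
[0.45657056 0.04541647 0.23610292] [ 3.14042666e+00  2.60654068e-04 -7.98187503e-01]
```

```bash
python3 -m crank '[{"dx":-0.001,"dy":0.002,"dz":-0.025,"grip":1},{"dx":-0.001,"dy":0.002,"dz":-0.05,"grip":1},{"dx":-0.001,"dy":0.002,"dz":-0.075,"grip":1},{"dx":-0.001,"dy":0.002,"dz":-0.1,"grip":1},{"dx":-0.001,"dy":0.002,"dz":-0.12,"grip":1}]' 30
python3 -m crank '[{"dz":-0.015,"grip":1},{"dz":-0.03,"grip":1},{"dz":-0.045,"grip":1},{"dz":-0.06,"grip":1},{"dz":-0.071,"grip":1}]'
python3 -m crank '[{"dz":0,"grip":1},{"dz":0,"grip":1},{"dz":0,"grip":0.1},{"dz":0,"grip":-0.1},{"dz":0,"grip":-0.3}]'
python3 -m crank '[{"dz":0,"grip":-0.5},{"dz":0,"grip":-1},{"dz":0,"grip":-1},{"dz":0,"grip":-1},{"dz":0,"grip":-1}]'
```

```text
invalid input at $[0]: expected keys dx, dy, dz, twist, grip
invalid input at $[0]: expected keys dx, dy, dz, twist, grip
invalid input at $[0]: expected keys dx, dy, dz, twist, grip
invalid input at $[0]: expected keys dx, dy, dz, twist, grip
```

```bash
python3 -m crank '[{"dx":-0.001,"dy":0.002,"dz":-0.025,"twist":0,"grip":1},{"dx":-0.001,"dy":0.002,"dz":-0.05,"twist":0,"grip":1},{"dx":-0.001,"dy":0.002,"dz":-0.075,"twist":0,"grip":1},{"dx":-0.001,"dy":0.002,"dz":-0.1,"twist":0,"grip":1},{"dx":-0.001,"dy":0.002,"dz":-0.12,"twist":0,"grip":1}]' 30 &&
python3 -m crank '[{"dx":0,"dy":0,"dz":-0.015,"twist":0,"grip":1},{"dx":0,"dy":0,"dz":-0.03,"twist":0,"grip":1},{"dx":0,"dy":0,"dz":-0.045,"twist":0,"grip":1},{"dx":0,"dy":0,"dz":-0.06,"twist":0,"grip":1},{"dx":0,"dy":0,"dz":-0.071,"twist":0,"grip":1}]'
```

```text
t: 2.23
eef_pos: [0.4542, 0.0512, 0.1148]
ee_rot: [3.141, 0.001, -0.79]
force: [-0.0, 0.1, 0.6]
width: 0.0876
gripper_force: 0.0
t: 2.65
eef_pos: [0.4544, 0.0514, 0.0443]
ee_rot: [3.14, 0.001, -0.79]
force: [0.5, 0.6, -0.1]
width: 0.0879
gripper_force: 0.0
```

```bash
python3 -m crank '[{"dx":0.001,"dy":-0.0035,"dz":0,"twist":0,"grip":1},{"dx":0.001,"dy":-0.0035,"dz":0,"twist":0,"grip":1},{"dx":0.001,"dy":-0.0035,"dz":0,"twist":0,"grip":0.4},{"dx":0.001,"dy":-0.0035,"dz":0,"twist":0,"grip":0.2},{"dx":0.001,"dy":-0.0035,"dz":0,"twist":0,"grip":0.1}]' 30
python3 -m crank '[{"dx":0,"dy":0,"dz":0,"twist":0,"grip":-0.1},{"dx":0,"dy":0,"dz":0,"twist":0,"grip":-0.3},{"dx":0,"dy":0,"dz":0,"twist":0,"grip":-1},{"dx":0,"dy":0,"dz":0,"twist":0,"grip":-1},{"dx":0,"dy":0,"dz":0,"twist":0,"grip":-1}]'
python3 -m crank '[{"dx":0,"dy":0,"dz":0,"twist":0,"grip":-1},{"dx":0,"dy":0,"dz":0,"twist":0,"grip":-1},{"dx":0,"dy":0,"dz":0.001,"twist":0,"grip":-1},{"dx":0,"dy":0,"dz":0.003,"twist":0,"grip":-1},{"dx":0,"dy":0,"dz":0.006,"twist":0,"grip":-1}]'
```

```text
t: 3.07
eef_pos: [0.4567, 0.0476, 0.0463]
ee_rot: [-3.14, -0.0, -0.791]
force: [0.0, -0.2, -0.3]
width: 0.073
gripper_force: 0.0
t: 3.48
eef_pos: [0.4559, 0.0469, 0.0456]
ee_rot: [3.141, 0.0, -0.791]
force: [-1.3, -2.6, 1.8]
width: 0.0428
gripper_force: 30.0
t: 3.9
eef_pos: [0.4551, 0.0469, 0.0508]
ee_rot: [3.139, 0.001, -0.792]
force: [-0.7, -1.2, -8.9]
width: 0.0432
gripper_force: 30.0
```

```bash
python3 -m crank '[{"dx":0,"dy":0,"dz":0.025,"twist":0,"grip":-1},{"dx":0,"dy":0,"dz":0.05,"twist":0,"grip":-1},{"dx":0,"dy":0,"dz":0.08,"twist":0,"grip":-1},{"dx":0,"dy":0,"dz":0.105,"twist":0,"grip":-1},{"dx":0,"dy":0,"dz":0.12,"twist":0,"grip":-1}]'
python3 -m crank '[{"dx":0.004,"dy":-0.02,"dz":0,"twist":0,"grip":-1},{"dx":0.01,"dy":-0.05,"dz":0,"twist":0,"grip":-1},{"dx":0.015,"dy":-0.08,"dz":0,"twist":0,"grip":-1},{"dx":0.02,"dy":-0.11,"dz":0,"twist":0,"grip":-1},{"dx":0.025,"dy":-0.14,"dz":0,"twist":0,"grip":-1}]'
python3 -m crank '[{"dx":0.004,"dy":-0.03,"dz":0,"twist":0,"grip":-1},{"dx":0.01,"dy":-0.06,"dz":0,"twist":0,"grip":-1},{"dx":0.015,"dy":-0.09,"dz":0,"twist":0,"grip":-1},{"dx":0.02,"dy":-0.12,"dz":0,"twist":0,"grip":-1},{"dx":0.025,"dy":-0.15,"dz":0,"twist":0,"grip":-1}]'
python3 -m crank '[{"dx":0.004,"dy":-0.03,"dz":0,"twist":0,"grip":-1},{"dx":0.01,"dy":-0.06,"dz":0,"twist":0,"grip":-1},{"dx":0.015,"dy":-0.09,"dz":0,"twist":0,"grip":-1},{"dx":0.018,"dy":-0.12,"dz":0,"twist":0,"grip":-1},{"dx":0.019,"dy":-0.137,"dz":0,"twist":0,"grip":-1}]'
python3 - <<'E'
from h import *
f,c,M,s=wrist("w2")
t=arm.grab_frame("top");cv2.imwrite("pics/top2.png",t[:,:,::-1])
g=arm.grab_frame("side");cv2.imwrite("pics/side2.png",g[:,:,::-1])
print(s["eef_pos"],s["ee_rot"],s["force"])
E
```

```text
t: 4.32
eef_pos: [0.4567, 0.0476, 0.1741]
ee_rot: [-3.139, -0.001, -0.791]
force: [0.9, 0.5, -8.3]
width: 0.0424
gripper_force: 30.0
t: 4.73
eef_pos: [0.4804, -0.0938, 0.171]
ee_rot: [3.141, 0.001, -0.791]
force: [1.2, 1.0, -8.7]
width: 0.0426
gripper_force: 30.0
t: 5.15
eef_pos: [0.5055, -0.2439, 0.1707]
ee_rot: [3.141, 0.002, -0.791]
force: [0.9, 2.2, -8.7]
width: 0.0424
gripper_force: 30.0
t: 5.57
eef_pos: [0.5248, -0.3822, 0.17]
ee_rot: [3.141, 0.002, -0.792]
force: [-0.6, 0.8, -9.3]
width: 0.0427
gripper_force: 30.0
[ 0.52479051 -0.38217204  0.16997633] [ 3.14066967e+00  1.90385254e-03 -7.92365561e-01] [-0.5698178   0.79986277 -9.30149317]
```

View pics/w2.png

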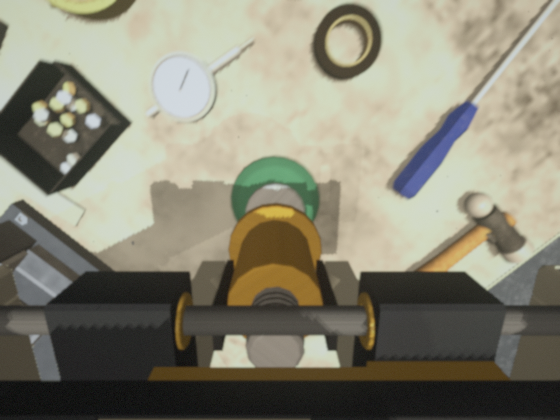

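The wrist view shows the bush held upright with the plug's grip at (275,300). The green foot's arc runs from (232,185) to (320,185), its top is at row 157, and the table shows behind the flange.

```bash
cat > fit.py <<'E'
from h import *
def circ(P):
    P=np.array(P);A=np.c_[2*P,np.ones(len(P))];x=np.linalg.lstsq(A,(P**2).sum(1),rcond=None)[0]
    return x[:2],np.sqrt(x[2]+x[0]**2+x[1]**2)
def arc(f,c,M,lo,hi,roi,z,vmax):
    x0,y0,x1,y1=roi;m,_=blobs(f[y0:y1,x0:x1],lo,hi)
    m=cv2.morphologyEx(m,cv2.MORPH_OPEN,np.ones((3,3)))
    n,l,st,_=cv2.connectedComponentsWithStats(m);k=1+np.argmax(st[1:,4]);ys,xs=np.nonzero(l==k);ys+=y0;xs+=x0;P=[]
    for u in range(xs.min()+2,xs.max()-1):
        v=ys[xs==u].min()
        if v<vmax: P.append(plane(c,M,u,v-.5,z)[:2])
    P=np.array(P)
    for _ in range(3):
        ce,r=circ(P);e=abs(np.hypot(*(P-ce).T)-r);P=P[e<max(.0008,2*e.std())]
    return ce,r,len(P)
E
python3 - <<'E'
from fit import *
f=cv2.imread("pics/w2.png")[:,:,::-1].copy();c=arm.get_calibration("wrist")
T=np.eye(4);T[:3,:3]=Ro.from_euler("xyz",[3.14067,.0019,-.79237]).as_matrix();T[:3,3]=[.52479,-.38217,.16998];M=T@c["tool_from_camera"]
print("foot",arc(f,c,M,(45,70,30),(90,255,255),(215,140,340,230),.014,190))
print("flange",arc(f,c,M,(12,90,40),(36,255,255),(215,190,340,275),.1345,240))
t=cv2.imread("pics/top2.png")[:,:,::-1].copy()
h=cv2.cvtColor(t,cv2.COLOR_RGB2HSV)
s=arm.get_state();print(s["eef_pos"],s["force"])
E
```

```text
foot (array([ 0.52617095, -0.38471658]), np.float64(0.04131824193384262), 80)
flange (array([ 0.52621276, -0.38514977]), np.float64(0.02863615523168138), 89)
[ 0.52410483 -0.38057559  0.16956975] [ -0.37962442   0.38061385 -10.00740833]
```

```bash
python3 -m crank '[{"dx":-0.001,"dy":0.001,"dz":-0.01,"twist":0,"grip":-1},{"dx":-0.001,"dy":0.001,"dz":-0.025,"twist":0,"grip":-1},{"dx":-0.001,"dy":0.001,"dz":-0.04,"twist":0,"grip":-1},{"dx":-0.001,"dy":0.001,"dz":-0.055,"twist":0,"grip":-1},{"dx":-0.001,"dy":0.001,"dz":-0.066,"twist":0,"grip":-1}]'
python3 -m crank '[{"dx":0,"dy":0,"dz":0,"twist":0,"grip":-1},{"dx":0,"dy":0,"dz":-0.001,"twist":0,"grip":-1},{"dx":0,"dy":0,"dz":-0.002,"twist":0,"grip":-1},{"dx":0,"dy":0,"dz":-0.004,"twist":0,"grip":-1},{"dx":0,"dy":0,"dz":-0.005,"twist":0,"grip":-1}]'
```

```text
t: 6.13
eef_pos: [0.5232, -0.377, 0.1033]
ee_rot: [3.141, 0.003, -0.79]
force: [-0.1, 0.5, -9.1]
width: 0.0429
gripper_force: 30.0
t: 6.55
eef_pos: [0.5247, -0.3788, 0.1013]
ee_rot: [-3.141, -0.001, -0.791]
force: [-0.5, -0.7, -9.8]
width: 0.043
gripper_force: 30.0
```

Run:
```python
from fit import *
f,c,M,s=wrist("w3")
g=arm.grab_frame("side");cv2.imwrite("pics/side3.png",cv2.resize(g[150:270,230:350],(600,600))[:,:,::-1])
print(s["eef_pos"],s["force"],s["moment"])
print("foot",arc(f,c,M,(45,70,30),(90,255,255),(180,80,380,260),.014,190))
print("flange",arc(f,c,M,(12,90,40),(36,255,255),(215,150,340,275),s["eef_pos"][2]-.0356,240))
```

```text
[ 0.52466844 -0.37884698  0.10126847] [-0.50673796 -0.66022647 -9.77343665] [0.08344278 0.06869425 0.02127773]
foot (array([ 0.52623453, -0.38395463]), np.float64(0.041625019983121514), 89)
flange (array([ 0.52652095, -0.38225156]), np.float64(0.02855504170194775), 89)
```

View pics/side3.png

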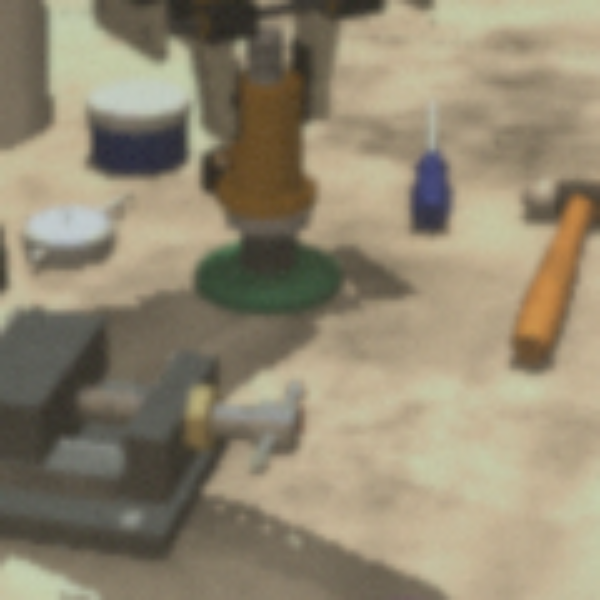

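View pics/w3.png

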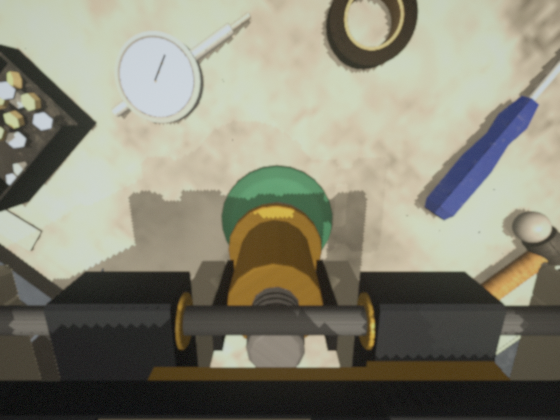

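The side view shows the flange just above the table and aligned with it at column 267, and the wrist view agrees to within about 2 mm. Next I lower it gently until it touches.

```bash
python3 -m crank '[{"dx":-0.001,"dy":-0.001,"dz":-0.001,"twist":0,"grip":-1},{"dx":-0.001,"dy":-0.001,"dz":-0.002,"twist":0,"grip":-1},{"dx":-0.001,"dy":-0.001,"dz":-0.003,"twist":0,"grip":-1},{"dx":-0.001,"dy":-0.001,"dz":-0.004,"twist":0,"grip":-1},{"dx":-0.001,"dy":-0.001,"dz":-0.004,"twist":0,"grip":-1}]'
python3 -m crank '[{"dx":0,"dy":0,"dz":0,"twist":0,"grip":-1},{"dx":0,"dy":0,"dz":-0.0005,"twist":0,"grip":-1},{"dx":0,"dy":0,"dz":-0.001,"twist":0,"grip":-1},{"dx":0,"dy":0,"dz":-0.001,"twist":0,"grip":-1},{"dx":0,"dy":0,"dz":-0.001,"twist":0,"grip":-1}]'
```

```text
t: 7.07
eef_pos: [0.523, -0.3797, 0.0963]
ee_rot: [3.141, 0.0, -0.791]
force: [-0.4, -0.8, -9.8]
width: 0.0428
gripper_force: 30.0
t: 7.48
eef_pos: [0.5233, -0.3798, 0.0958]
ee_rot: [-3.142, -0.0, -0.791]
force: [-0.1, -0.5, -6.4]
width: 0.0428
gripper_force: 30.0
```

Contact is beginning.

```bash
python3 -m crank '[{"dx":0,"dy":0,"dz":-0.0003,"twist":0,"grip":-1},{"dx":0,"dy":0,"dz":-0.0006,"twist":0,"grip":-1},{"dx":0,"dy":0,"dz":-0.0008,"twist":0,"grip":-1},{"dx":0,"dy":0,"dz":-0.0008,"twist":0,"grip":-1},{"dx":0,"dy":0,"dz":-0.0008,"twist":0,"grip":-1}]'
```

```text
t: 7.9
eef_pos: [0.5234, -0.3799, 0.0957]
ee_rot: [-3.141, -0.001, -0.791]
force: [-3.9, 3.6, 6.3]
width: 0.0426
gripper_force: 30.0
```

Seated, with about 14 N on the table. Now I open slowly.

```bash
python3 -m crank '[{"dx":0,"dy":0,"dz":0,"twist":0,"grip":0},{"dx":0,"dy":0,"dz":0,"twist":0,"grip":0.1},{"dx":0,"dy":0,"dz":0,"twist":0,"grip":0.3},{"dx":0,"dy":0,"dz":0,"twist":0,"grip":0.6},{"dx":0,"dy":0,"dz":0,"twist":0,"grip":0.9}]' 
python3 -m crank '[{"dx":0,"dy":0,"dz":0,"twist":0,"grip":1},{"dx":0,"dy":0,"dz":0,"twist":0,"grip":1},{"dx":0,"dy":0,"dz":0,"twist":0,"grip":1},{"dx":0,"dy":0,"dz":0,"twist":0,"grip":1},{"dx":0,"dy":0,"dz":0,"twist":0,"grip":1}]'
python3 - <<'E'
from fit import *
f,c,M,s=wrist("w4")
g=arm.grab_frame("side");cv2.imwrite("pics/side4.png",g[:,:,::-1])
print(s["eef_pos"],s["force"])
print("foot",arc(f,c,M,(45,70,30),(90,255,255),(180,80,380,260),.014,195))
print("flange",arc(f,c,M,(12,90,40),(36,255,255),(215,150,340,275),.06,240))
E
```

```text
t: 8.32
eef_pos: [0.5236, -0.3799, 0.0948]
ee_rot: [-3.141, -0.001, -0.791]
force: [-0.5, 0.0, 0.8]
width: 0.0629
gripper_force: 0.0
t: 8.73
eef_pos: [0.5232, -0.3798, 0.0947]
ee_rot: [-3.142, -0.0, -0.791]
force: [-0.4, -0.0, -0.7]
width: 0.087
gripper_force: 0.0
[ 0.52323649 -0.37977216  0.09474676] [-0.36592639 -0.01202073 -0.67670234]
foot (array([ 0.52618828, -0.38391687]), np.float64(0.041789113340617905), 96)
flange (array([ 0.5250829 , -0.38312442]), np.float64(0.02861767529314395), 91)
```

```bash
python3 -m crank '[{"dx":0,"dy":0,"dz":0.007,"twist":0,"grip":1},{"dx":0,"dy":0,"dz":0.015,"twist":0,"grip":1},{"dx":0,"dy":0,"dz":0.025,"twist":0,"grip":1},{"dx":0,"dy":0,"dz":0.035,"twist":0,"grip":1},{"dx":0,"dy":0,"dz":0.035,"twist":0,"grip":1}]' 20
python3 -m crank '[{"dx":0,"dy":0,"dz":0,"twist":0,"grip":0.6},{"dx":0,"dy":0,"dz":0,"twist":0,"grip":0.3},{"dx":0,"dy":0,"dz":0,"twist":0,"grip":0.1},{"dx":0,"dy":0,"dz":0,"twist":0,"grip":-0.1},{"dx":0,"dy":0,"dz":0,"twist":0,"grip":-0.2}]'
python3 -m crank '[{"dx":0,"dy":0,"dz":0,"twist":0,"grip":-0.3},{"dx":0,"dy":0,"dz":0,"twist":0,"grip":-0.4},{"dx":0,"dy":0,"dz":0,"twist":0,"grip":-0.5},{"dx":0,"dy":0,"dz":0,"twist":0,"grip":-0.6},{"dx":0,"dy":0,"dz":0,"twist":0,"grip":-0.7}]'
python3 -m crank '[{"dx":0,"dy":0,"dz":0,"twist":0,"grip":-1},{"dx":0,"dy":0,"dz":0,"twist":0,"grip":-1},{"dx":0,"dy":0,"dz":0,"twist":0,"grip":-1},{"dx":0,"dy":0,"dz":0,"twist":0,"grip":-1},{"dx":0,"dy":0,"dz":0,"twist":0,"grip":-1}]'
```

```text
t: 9.25
eef_pos: [0.5247, -0.3805, 0.1332]
ee_rot: [-3.14, -0.004, -0.791]
force: [1.0, -0.1, 0.6]
width: 0.0874
gripper_force: 0.0
t: 9.67
eef_pos: [0.523, -0.3796, 0.1293]
ee_rot: [3.141, 0.001, -0.791]
force: [-0.8, -0.5, 0.0]
width: 0.0599
gripper_force: 0.0
t: 10.08
eef_pos: [0.5232, -0.3798, 0.1297]
ee_rot: [3.142, 0.0, -0.791]
force: [-0.5, 0.2, 0.1]
width: 0.0269
gripper_force: 0.0
t: 10.5
eef_pos: [0.5232, -0.3798, 0.1298]
ee_rot: [3.142, 0.0, -0.791]
force: [-0.6, -0.2, 0.5]
width: 0.0212
gripper_force: 20.0
```

```bash
python3 -m crank '[{"dx":0,"dy":0,"dz":0.001,"twist":0,"grip":-1},{"dx":0,"dy":0,"dz":0.002,"twist":0,"grip":-1},{"dx":0,"dy":0,"dz":0.003,"twist":0,"grip":-1},{"dx":0,"dy":0,"dz":0.004,"twist":0,"grip":-1},{"dx":0,"dy":0,"dz":0.005,"twist":0,"grip":-1}]'
python3 -m crank '[{"dx":0,"dy":0,"dz":0.001,"twist":0,"grip":-1},{"dx":0,"dy":0,"dz":0.002,"twist":0,"grip":-1},{"dx":0,"dy":0,"dz":0.003,"twist":0,"grip":-1},{"dx":0,"dy":0,"dz":0.004,"twist":0,"grip":-1},{"dx":0,"dy":0,"dz":0.005,"twist":0,"grip":-1}]'
python3 - <<'E'
from fit import *
f,c,M,s=wrist("w5")
print(s["eef_pos"],s["force"],s["moment"])
print("flange",arc(f,c,M,(12,90,40),(36,255,255),(215,150,340,275),.06,240))
g=arm.grab_frame("side");cv2.imwrite("pics/side5.png",cv2.resize(g[150:270,230:350],(600,600))[:,:,::-1])
E
```

```text
t: 10.92
eef_pos: [0.5232, -0.3797, 0.1348]
ee_rot: [-3.142, 0.0, -0.791]
force: [1.0, -0.3, -1.2]
width: 0.0207
gripper_force: 20.0
t: 11.33
eef_pos: [0.5232, -0.3798, 0.1399]
ee_rot: [-3.142, -0.0, -0.791]
force: [-0.3, 0.3, -1.4]
width: 0.0207
gripper_force: 20.0
[ 0.52321563 -0.37975153  0.13988554] [-0.32683175  0.26972719 -1.35486332] [ 0.03153824 -0.06473457  0.05695663]
flange (array([ 0.52456407, -0.38261671]), np.float64(0.028942933743474362), 74)
```

The force equals the plug's weight alone, so the rod is sliding freely. I keep drawing.

```bash
python3 -m crank '[{"dx":0,"dy":0,"dz":0.002,"twist":0,"grip":-1},{"dx":0,"dy":0,"dz":0.004,"twist":0,"grip":-1},{"dx":0,"dy":0,"dz":0.006,"twist":0,"grip":-1},{"dx":0,"dy":0,"dz":0.008,"twist":0,"grip":-1},{"dx":0,"dy":0,"dz":0.01,"twist":0,"grip":-1}]'
python3 -m crank '[{"dx":0,"dy":0,"dz":0.002,"twist":0,"grip":-1},{"dx":0,"dy":0,"dz":0.004,"twist":0,"grip":-1},{"dx":0,"dy":0,"dz":0.006,"twist":0,"grip":-1},{"dx":0,"dy":0,"dz":0.008,"twist":0,"grip":-1},{"dx":0,"dy":0,"dz":0.01,"twist":0,"grip":-1}]'
python3 -m crank '[{"dx":0,"dy":0,"dz":0.002,"twist":0,"grip":-1},{"dx":0,"dy":0,"dz":0.004,"twist":0,"grip":-1},{"dx":0,"dy":0,"dz":0.006,"twist":0,"grip":-1},{"dx":0,"dy":0,"dz":0.008,"twist":0,"grip":-1},{"dx":0,"dy":0,"dz":0.01,"twist":0,"grip":-1}]'
python3 -m crank '[{"dx":0,"dy":0,"dz":0.002,"twist":0,"grip":-1},{"dx":0,"dy":0,"dz":0.004,"twist":0,"grip":-1},{"dx":0,"dy":0,"dz":0.006,"twist":0,"grip":-1},{"dx":0,"dy":0,"dz":0.008,"twist":0,"grip":-1},{"dx":0,"dy":0,"dz":0.009,"twist":0,"grip":-1}]'
python3 -m crank '[{"dx":0,"dy":0,"dz":0,"twist":0,"grip":-1},{"dx":0,"dy":0,"dz":0,"twist":0,"grip":-1},{"dx":0,"dy":0,"dz":0,"twist":0,"grip":-1},{"dx":0,"dy":0,"dz":0,"twist":0,"grip":-1},{"dx":0,"dy":0,"dz":0,"twist":0,"grip":-1}]'
python3 - <<'E'
from fit import *
f,c,M,s=wrist("w6")
print(s["eef_pos"],s["force"],s["moment"])
print("flange",arc(f,c,M,(12,90,40),(36,255,255),(215,150,340,290),.06,260))
g=arm.grab_frame("side");cv2.imwrite("pics/side6.png",cv2.resize(g[150:270,230:350],(600,600))[:,:,::-1])
E
```

```text
t: 11.85
eef_pos: [0.5232, -0.3798, 0.1501]
ee_rot: [-3.142, -0.0, -0.791]
force: [-0.3, 0.1, -2.2]
width: 0.0211
gripper_force: 20.0
t: 12.27
eef_pos: [0.5232, -0.3798, 0.16]
ee_rot: [3.142, 0.0, -0.791]
force: [-0.1, -0.4, -2.6]
width: 0.0212
gripper_force: 20.0
t: 12.68
eef_pos: [0.5232, -0.3797, 0.17]
ee_rot: [-3.142, -0.0, -0.791]
force: [-0.9, 0.5, -2.7]
width: 0.0204
gripper_force: 20.0
t: 13.1
eef_pos: [0.5233, -0.3798, 0.1791]
ee_rot: [-3.142, -0.0, -0.791]
force: [0.4, -0.8, -1.1]
width: 0.0211
gripper_force: 20.0
t: 13.52
eef_pos: [0.5232, -0.3797, 0.1787]
ee_rot: [3.142, 0.0, -0.791]
force: [0.1, 0.2, -2.2]
width: 0.0209
gripper_force: 20.0
[ 0.52318153 -0.3797308   0.17865437] [ 0.14940816  0.24149442 -2.15571227] [ 0.05171749  0.04660198 -0.02825977]
flange (array([ 0.52428806, -0.3821539 ]), np.float64(0.029187856597611007), 64)
```

View pics/side6.png

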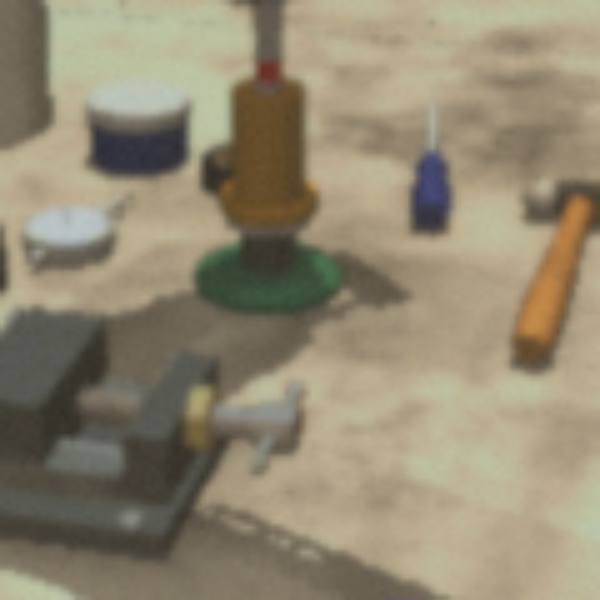

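The side view shows the bush standing on the table, with the whole red band at (267,70) and a sliver of bare rod below it above the rim. The draw is 49 mm, which puts the band's lower edge about 6 mm above the rim, and the force matches the plug's weight. I'm handing in.

```bash
python3 -c "
from station import arm
print(arm.job_done())"
```

```text
the job is handed in; nothing more can be done
None
```

I handed the job in at about 14 s on the robot clock; it returned no verdict. The bush stands released and centred on the pedestal to within about 2 mm, and the plug is held still, drawn 49 mm with the whole red band above the rim and its tip still in the bore.

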